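Turn the hone in its slide-jaw clamp to bring the fine faces out

ROBOT

A 6-joint arm with a two-finger parallel gripper is mounted at the origin on the work surface. World frame = base frame: x ahead of the robot, y to its left, z up, the work surface at z = 0. Lengths are in m, angles in rad, forces in N, time in s.
With the tool pointing down it reaches from about 0.35 to 0.975 m from the base axis. Payload 4.9 kg.
Tool frame: the origin (TCP) lies between the finger pads; the fingertips stand 14 mm ahead of it and the grasp point (between the pads) lies 5 mm behind it (manip.finger_overhang is the distance from the TCP to the fingertips, in m); z points along the fingers, y is the line along which they close (so a half turn about z gives the same grasp; the last joint's range is limited). The gripper opens to 85 mm and grips with 20 to 120 N. Pads are 22 mm wide; open, the fingers measure 114 mm over their backs; the gripper's body (76 mm by 85 mm) begins 54 mm behind the grasp point. The pads swing forward as they close: fully open they stand 13 mm farther back than shut.
Start: joints at [1.055, 0.053, 1.613, -0, 1.476, -0.119], TCP at [0.242, 0.576, 0.245] pointing down, gripper open.
Joint ranges: [-3.01, 3.01], [-1.01, 2.22], [0.06, 2.58], [-1.02, 4.17], [0.09, 2.62], [-3.14, 3.14]. Speed limits (rad/s): [2.57, 2.57, 3.14, 3.14, 3.14, 3.14].

INTERFACE

Orientations are given as a unit quaternion [w, x, y, z].
In Python, from plant import manip, grab_frame gives the robot as it stands.
- The arm moves only by the tool servo_tool, never from a script. Its argument "deltas" is a list that holds one entry, the list of rows, each a list of 5 numbers: the opening in per cent of the stroke, from 0 (shut) to 100 (fully open), then the shift along the world's x, y, z in m, then the turn about the world's z in degrees. A call has exactly 8 rows; each row shifts and turns the commanded pose from where the row before left it; what a row does not reach is not made up. A row lasts 1/10 s, in which the tool goes at most 50 mm and 8.59 degrees, less where a joint would pass 70% of its speed; a pose out of reach is approached as far as the arm can. A call is refused whole if a number of a shift passes 0.05 or a number of a turn 8.59, either way. A call with a gripper value outside its range is refused whole. The fingers move at their own pace and stop on an object; the grip force is fixed at half the most. Time passes only in rows, so rows that do not move let the fingers close, or fill a call up. It gives the time, the measured TCP pose, the force, the opening and the grip force at its end, in the units of the state.
- manip.state(): the state, without advancing time (a new reading comes with each control period).
- grab_frame(name): name is "scene" or "top" or "wrist"; returns a dict with "pixels" (480x640x3 uint8, red, green, blue), "z_map" (480x640 float32, m along the optical axis (not along the pixel's ray), 0 where there is no reading), "fx", "fy", "cx", "cy" (pixels), "rvec" (rotation vector, rad) and "tvec" (3), from world to camera coordinates, as OpenCV has them; the wrist camera has in their place "T_tool_cam" (4x4, takes a point from camera to tool coordinates, whose origin is the TCP and whose axes are the flange's). Camera axes: x right, y down, z forward; pixel columns grow to the right and rows downward; lengths in m; the calibration is good to about 2 mm. The wrist camera is an equidistant fisheye: a pixel r from the principal point sees the ray r / f radians off the axis. A picture is of the moment at which its call begins: read the wrist's pose just before it.
- manip.job_done(): hands the job in; it is judged then, once.
The state is a dict: "time": time; "joint_pos": joint angles; "joint_vel": joint speeds; "joint_efforts": joint torques, N m; "tool_pos": TCP position; "tool_rot": TCP orientation; "contact_force": force on the tool from outside, world axes, zero at the start; "ft_torque": the same for the moment, N m; "gripper_width": opening from 0.0 (shut) to 1.0 (fully open); "grasp_force": force on a finger pad.
Only numpy, scipy, OpenCV 4.12 (cv2) and the standard library are available. Lean on these libraries where they do the work, as an engineer would, in place of code of your own. Each camera call takes 0.05 s, during which the arm holds its last target. There are 200 camera calls.

TASK

The knife hone standing loose in the blue slide-jaw clamp has its black faces free; the fine orange faces are wanted next. Turn the hone a quarter turn so that both orange faces are free and the black ones face the jaws, stand it back on the clamp's bed between the jaws, then slide the jaw with the red knob up snug so that the hone is held between both jaws. Leave the spare blue-and-grey hone alone.

Things in the scene. Friction and masses are not known exactly. Their poses are not given: they have to be found in the camera images.
- hone_center (a point): Hone to turn: upright sharpening block 46 x 46 x 85 mm tall, 0.25-0.5 kg, two opposite faces orange, two black (top edged in the same colours). Point: its centre, 42.5 mm up. x is square to the orange faces, y to the black, z up. Starts loose on the bed between the open jaws, near the fixed one, orange faces to the jaws within 8 deg. A quarter turn either way will do.
- clamp_bed (a point): Fixed clamp: dark base 90 (x) x 190 (y) x 14 mm, two blue jaws 60 mm wide (x), tops 40 mm above the counter. Point: on the bed (14 mm above the counter) at the middle of the fixed jaw's face. y points into the fixed jaw (22 mm thick), -y to the sliding jaw; x runs along the jaw faces, so hone faces looking to +x and -x are free; z up. The base reaches 166 mm to -y.
- jaw_knob (a point): Red upright knob on the sliding jaw, 18 mm across, from 40 (jaw's flat top) to 74 mm above the counter. Point: its axis, half-way up, 60 mm behind (-y of) the jaw's face; jaw gap = its distance from clamp_bed along y less 60 mm: 69-85 at the start, 46 shut on the hone. Slides along clamp_bed y only, 3 N friction, stays put. Pushed on, it slides the hone to the fixed jaw and squares it.
- spare_center (a point): The spare hone to leave alone: the same size as the other but with blue and grey faces, standing upright on the green cutting board (12 mm thick). The point is its centre, 42.5 mm above its underside.
There are look-alikes about, which are no part of the job. What is shaped like the part that bears hone_center but yellow is not meant. Of the things that look like the part that bears clamp_bed, the larger one is meant.

How it is judged:
At the end, for the whole second after the job is handed in: The hone rests upright (within 7 deg) on the clamp's bed, orange faces free, square to the jaws within 10 deg, within 20 mm of the jaws' middle and 10 mm of the fixed jaw; the sliding jaw is shut on it (gap between jaws under 52 mm) (angle between the x axis of hone_center and the x axis of clamp_bed, either way round below 0.175 rad and angle between hone_center's own z axis and vertical below 0.12 rad and z of hone_center in the frame of clamp_bed between 0.035 and 0.05 m and x of hone_center in the frame of clamp_bed between -0.02 and 0.02 m and y of hone_center in the frame of clamp_bed between -0.033 and -0.015 m and y of jaw_knob in the frame of clamp_bed above -0.112 m and linear speed of hone below 0.02 m/s); the robot touches nothing.
It fails at once if the spare blue-and-grey hone is moved by more than 30 mm (distance of spare_center from where it was at the start of the episode above 0.03 m).
It also fails if it takes over 45 s, if anything falls off the work surface, if the arm or the gripper's body presses on something with over 40 N, if the wrist force passes 120 N, or if a joint passes its speed limit or range.

## Working session

There is one attempt and no reset: what is moved stays moved. The work goes in short steps, Python scripts to look and compute and a tool call to move; the robot and the scene stay as the last step left them, time stands still between calls to the robot, and variables do not carry over. Pictures are saved under pics/ and viewed, at most 10 in all, crops included, and the job is handed in when it is done.

Besides the shell and the picture viewer there is one more tool, called after ">>>" in YAML: its name, and indented under it one key for each argument. servo_tool: Moves the arm, as the interface text tells. Its arguments: {"type":"object","properties":{"deltas":{"type":"array"}},"required":["deltas"]}

```bash
mkdir -p pics
cat > h.py <<'E'
import numpy as np, cv2
from scipy.spatial.transform import Rotation as R
from plant import manip, grab_frame
def save(f,n): cv2.imwrite('pics/'+n, cv2.cvtColor(f["pixels"],cv2.COLOR_RGB2BGR))
def world(f,st=None):
    "HxWx3 map of world points from depth (pinhole cams)"
    Rm=R.from_rotvec(np.ravel(f["rvec"])).as_matrix(); t=np.ravel(f["tvec"])
    v,u=np.mgrid[:480,:640]; z=f["z_map"]
    p=np.stack([(u-f["cx"])/f["fx"]*z,(v-f["cy"])/f["fy"]*z,z],-1)
    w=(p-t)@Rm; w[z==0]=np.nan; return w
E
python3 - <<'E'
from h import *
for n in("scene","top"):
    f=grab_frame(n); save(f,n+"0.png"); np.savez(n+"0.npz",**f)
    print(n,f["fx"],f["cx"],f["cy"],np.ravel(f["rvec"]),np.ravel(f["tvec"]))
print(manip.state())
E
```

```text
scene 541.0182098019677 327.46316647636877 245.9080131539246 [ 1.70543523  1.77839619 -0.77834382] [-0.15754225 -0.36930531  1.44069424]
top 454.6730003334303 312.2727906216828 239.5829947574496 [ 2.16898997 -2.17329202  0.12770156] [0.18850658 0.63854664 0.92782589]
{'time': 0.1, 'joint_pos': array([ 1.05499827e+00,  5.32940458e-02,  1.61417403e+00,  6.74537665e-06,
        1.47599415e+00, -1.19008824e-01]), 'joint_vel': array([-7.41802409e-04, -1.98125955e-03, -3.77634829e-03,  2.07242920e-05,
       -2.00738631e-03, -4.87435668e-04]), 'joint_efforts': array([ 3.56501769e-04, -3.94906712e+01, -3.71361315e+01, -1.27654052e-04,
        3.97130731e-03, -5.78500234e-06]), 'tool_pos': array([0.24127017, 0.57596455, 0.24417359]), 'tool_rot': array([-2.94936240e-04,  1.97095923e-01,  9.80383763e-01, -8.87042509e-04]), 'contact_force': array([ 0.49262466,  0.1245397 , -0.20171543]), 'ft_torque': array([-0.05924503,  0.02523316,  0.02806623]), 'grasp_force': 0.0, 'gripper_width': 0.9965860724179608}
```

View pics/top0.png

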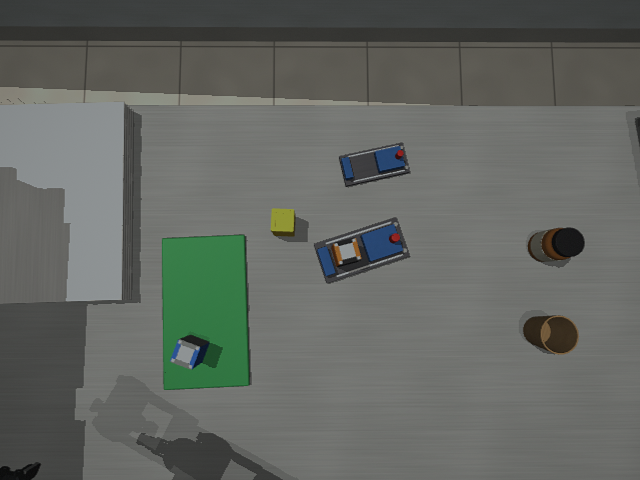

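View pics/scene0.png

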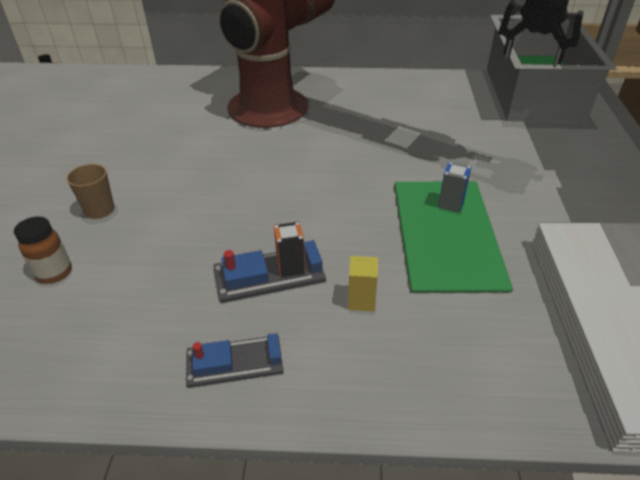

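Top view: the wanted hone (white top, orange/black edging) is at (347,252) in the larger clamp, whose fixed jaw is at (327,262), sliding jaw at (383,242) and knob at (395,238). Look-alikes are the smaller clamp (375,165), the yellow block (283,221) and the spare on the board (187,354). I choose the larger clamp and the orange hone.

Run:
```python
from h import *
f=dict(np.load("top0.npz")); w=world(f); im=f["pixels"]; hsv=cv2.cvtColor(im,cv2.COLOR_RGB2HSV)
cv2.imwrite('pics/c1.png',cv2.resize(cv2.cvtColor(im[205:295,300:420],cv2.COLOR_RGB2BGR),None,fx=6,fy=6,interpolation=cv2.INTER_NEAREST))
roi=np.zeros((480,640),bool); roi[212:288,308:416]=1
H,S,V=hsv[...,0],hsv[...,1],hsv[...,2]
blue=roi&(H>100)&(H<125)&(S>120)&(abs(w[...,2]-.040)<.006)
red=roi&((H<6)|(H>174))&(S>150)&(w[...,2]>.06)
top=roi&(w[...,2]>.09)
def rect(m):
    r=cv2.minAreaRect(w[m][:,:2].astype(np.float32)*1000); return np.round(r[0],1),np.round(r[1],1),round(r[2],1),np.round(cv2.boxPoints(r)),np.nanmedian(w[m][:,2])
n,l,s,c=cv2.connectedComponentsWithStats(blue.astype(np.uint8))
for i in range(1,n):
    if s[i][4]>40: print('blue',c[i],s[i][4],rect(l==i))
print('red',rect(red)); print('top',rect(top))
print('orange',rect(top&(H>5)&(H<20)&(S>150)))
base=roi&(w[...,2]>.008)&(w[...,2]<.12); print('all',rect(base))
print('knob top mean',np.nanmean(w[red],0), 'fixed',w[262,327])
```

```text
blue [380.6838565 242.8441704] 892 (array([632.6,  40.8]), array([59.3, 73.4]), 18.0, array([[593.,  67.],
       [616.,  -3.],
       [672.,  15.],
       [649.,  85.]], dtype=float32), np.float64(0.03910066495248199))
blue [325.88737201 260.7337884 ] 293 (array([594. , 158.9]), array([58.3, 21.4]), 17.8, array([[563., 160.],
       [569., 140.],
       [625., 158.],
       [618., 178.]], dtype=float32), np.float64(0.03919918873111766))
red (array([639.7,  19.2]), array([15.7, 16.1]), 72.3, array([[630.,  14.],
       [645.,   9.],
       [650.,  24.],
       [634.,  29.]], dtype=float32), np.float64(0.07280075746414588))
top (array([609.8, 119.5]), array([46.2, 46.1]), 14.9, array([[582., 136.],
       [593.,  91.],
       [638., 103.],
       [626., 148.]], dtype=float32), np.float64(0.09836976372507694))
orange (array([609.5, 119.6]), array([41.6, 45.9]), 14.9, array([[584., 136.],
       [595.,  92.],
       [635., 103.],
       [624., 147.]], dtype=float32), np.float64(0.09857597561514869))
all (array([619.8,  80.5]), array([ 90.1, 190.4]), 18.1, array([[547., 157.],
       [607., -24.],
       [692.,   4.],
       [633., 185.]], dtype=float32), np.float64(0.03680131673664947))
knob top mean [0.63917342 0.01960744 0.07238078] fixed [0.59102939 0.15669246 0.04056113]
```

View pics/c1.png

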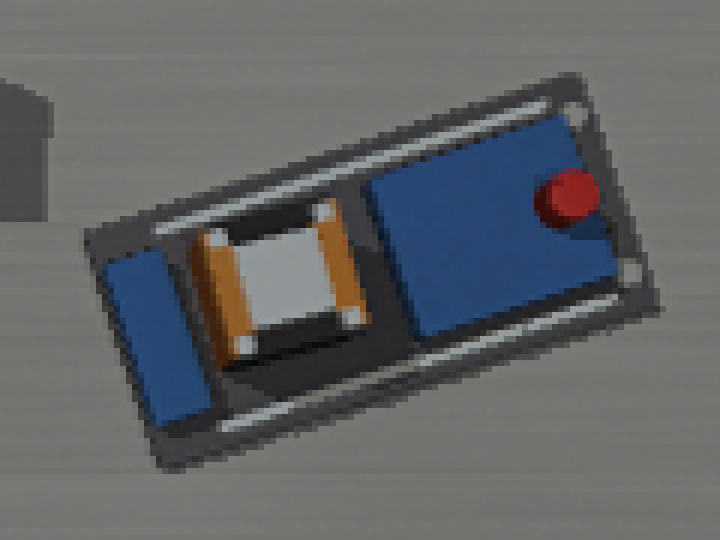

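The crop confirms it: orange hone between the blue jaws, orange faces toward the jaws, with a knob on the right-hand jaw. The sizes (46 mm hone, 90x190 base, jaw tops at 39 mm) and the gap of about 76 mm fit the description. Now moving above it.

>>> servo_tool:
  deltas:
    - [[100, 0.023, -0.0285, 0, -3.3], [100, 0.023, -0.0285, 0, -3.3], [100, 0.023, -0.0285, 0, -3.3], [100, 0.023, -0.0285, 0, -3.3], [100, 0.023, -0.0285, 0, -3.3], [100, 0.023, -0.0285, 0, -3.3], [100, 0.023, -0.0285, 0, -3.3], [100, 0.023, -0.0285, 0, -3.3]]

```text
time: 0.9
tool_pos: [0.426, 0.347, 0.2448]
tool_rot: [-0.0, 0.417, 0.909, -0.0]
contact_force: [0.1, -0.0, -0.3]
gripper_width: 0.997
grasp_force: 0.0
```

>>> servo_tool:
  deltas:
    - [[100, 0.0265, -0.0325, 0, -3.7], [100, 0.0265, -0.0325, 0, -3.7], [100, 0.0265, -0.0325, 0, -3.7], [100, 0.0265, -0.0325, 0, -3.7], [100, 0.0265, -0.0325, 0, -3.7], [100, 0.0265, -0.0325, 0, -3.7], [100, 0.0255, -0.0335, 0, -3.8], [100, 0, 0, 0, 0]]

```text
time: 1.7
tool_pos: [0.6119, 0.1159, 0.2444]
tool_rot: [0.0, 0.612, 0.791, -0.001]
contact_force: [-1.1, -0.2, -0.0]
gripper_width: 1.002
grasp_force: 0.0
```

```bash
cat >> h.py <<'E'
def wristw():
    s=manip.state(); f=grab_frame("wrist")
    q=s["tool_rot"]; Rt=R.from_quat([q[1],q[2],q[3],q[0]]).as_matrix()
    v,u=np.mgrid[:480,:640]; a=(u-f["cx"])/f["fx"]; b=(v-f["cy"])/f["fy"]; r=np.hypot(a,b)+1e-9; z=f["z_map"]
    p=np.stack([a/r*np.tan(r)*z,b/r*np.tan(r)*z,z],-1); p[(z==0)|(r>1.4)]=np.nan
    T=f["T_tool_cam"]; return s,f,(p@T[:3,:3].T+T[:3,3])@Rt.T+s["tool_pos"]
def report(s):
    q=s["tool_rot"]; m=R.from_quat([q[1],q[2],q[3],q[0]]).as_matrix()
    print("t",s["time"],"tcp",np.round(s["tool_pos"]*1000,1),"yaw y",round(np.degrees(np.arctan2(m[1,1],m[0,1])),1),"tilt",np.round(m[:,2],3),"F",np.round(s["contact_force"],1),"w",round(s["gripper_width"],3),"gf",round(s["grasp_force"],1),"q",np.round(s["joint_pos"],2))
E
python3 - <<'E'
from h import *
s,f,w=wristw(); report(s); save(f,'w1.png')
# hone top by height within 6cm of the expected place
m=(abs(w[...,2]-.099)<.006)&(np.hypot(w[...,0]-.61,w[...,1]-.12)<.05)
r=cv2.minAreaRect(w[m][:,:2].astype(np.float32)*1000); print(m.sum(),r)
E
```

```text
t 1.7 tcp [611.9 115.9 244.4] yaw y 14.5 tilt [-0.001 -0.001 -1.   ] F [-1.1 -0.2 -0. ] w 1.002 gf 0.0 q [ 0.07  0.05  1.62 -0.    1.47 -0.18]
3532 ((608.92138671875, 119.21526336669922), (46.56610107421875, 46.745967864990234), 14.488139152526855)
```

View pics/w1.png

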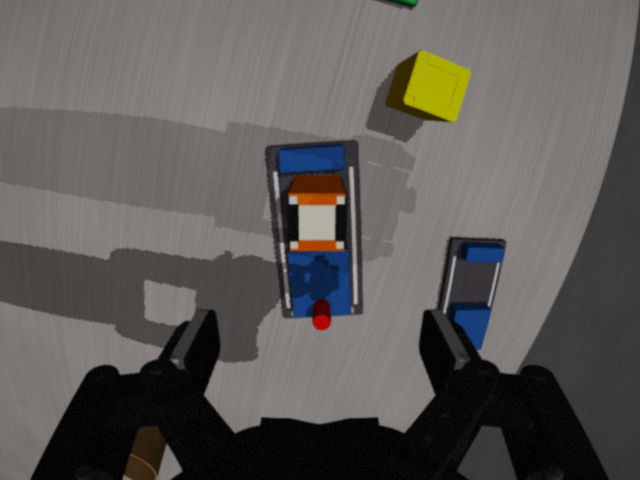

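The wrist view shows the hone at (317,222), aligned with the gripper. Its centre comes out at (609,119) at 14.5°, which agrees with the top view. Descending and gripping the black faces.

>>> servo_tool:
  deltas:
    - [[100, -0.0015, 0.0015, -0.015, 0], [100, -0.0015, 0.002, -0.025, 0], [100, 0, 0, -0.03, 0], [100, 0, 0, -0.03, 0], [100, 0, 0, -0.03, 0], [100, 0, 0, -0.03, 0], [100, 0, 0, -0.019, 0], [100, 0, 0, 0, 0]]

```text
time: 2.55
tool_pos: [0.6024, 0.1246, 0.0611]
tool_rot: [-0.003, 0.609, 0.793, -0.003]
contact_force: [-0.4, 1.0, -0.4]
gripper_width: 0.997
grasp_force: 0.0
```

>>> servo_tool:
  deltas:
    - [[0, 0, 0, 0, 0], [0, 0, 0, 0, 0], [0, 0, 0, 0, 0], [0, 0, 0, 0, 0], [0, 0, 0, 0, 0], [0, 0, 0, 0, 0], [0, 0, 0, 0, 0], [0, 0, 0, 0, 0]]

```text
time: 3.35
tool_pos: [0.6082, 0.1237, 0.0684]
tool_rot: [0.001, 0.61, 0.793, 0.001]
contact_force: [-2.1, 1.6, 7.1]
gripper_width: 0.529
grasp_force: 62.3
```

>>> servo_tool:
  deltas:
    - [[0, 0, 0, 0.01, 0], [0, 0, 0, 0.015, 0], [0, 0, 0, 0.015, 0], [0, 0, 0, 0.015, 0], [0, 0, 0, 0.005, -5], [0, 0, 0, 0, -5], [0, 0, 0, 0, -5], [0, 0, 0, 0, -5]]

```text
time: 4.15
tool_pos: [0.6074, 0.1234, 0.1277]
tool_rot: [0.0, 0.739, 0.673, 0.001]
contact_force: [-0.7, 0.0, -2.8]
gripper_width: 0.537
grasp_force: 61.6
```

>>> servo_tool:
  deltas:
    - [[0, 0, 0, 0, -8], [0, 0, 0, 0, -8], [0, 0, 0, 0, -8], [0, 0, 0, 0, -8], [0, 0, 0, 0, -8], [0, 0, 0, 0, -8], [0, 0.002, -0.003, 0, -8], [0, 0.002, -0.003, 0, -8]]

```text
time: 4.95
tool_pos: [0.6114, 0.1174, 0.1276]
tool_rot: [0.0, 0.984, 0.178, 0.001]
contact_force: [-0.3, -0.2, -2.5]
gripper_width: 0.531
grasp_force: 61.6
```

>>> servo_tool:
  deltas:
    - [[0, 0, 0, 0, -2.7], [0, 0, 0, 0, 0], [0, 0, 0, 0, 0], [0, 0, 0, 0, 0], [0, 0, 0, 0, 0], [0, 0, 0, 0, 0], [0, 0, 0, 0, 0], [0, 0, 0, 0, 0]]

```text
time: 5.75
tool_pos: [0.611, 0.1174, 0.1262]
tool_rot: [-0.0, 0.987, 0.158, -0.0]
contact_force: [-0.0, 0.1, -2.0]
gripper_width: 0.533
grasp_force: 61.7
```

Run:
```python
from h import *
s,f,w=wristw(); report(s); save(f,'w2.png')
g=grab_frame("scene"); save(g,'s2.png')
ws=world(g); H=cv2.cvtColor(g["pixels"],cv2.COLOR_RGB2HSV)
near=(np.hypot(ws[...,0]-.61,ws[...,1]-.118)<.06)&(H[...,0]>5)&(H[...,0]<20)&(H[...,1]>150)&(ws[...,2]>.05)
p=ws[near]; print('orange pts',near.sum(),p.min(0),p.max(0)) 
c=cv2.resize(cv2.cvtColor(g["pixels"][190:310,200:350],cv2.COLOR_RGB2BGR),None,fx=4,fy=4)
v=cv2.resize(cv2.cvtColor(f["pixels"],cv2.COLOR_RGB2BGR),(640,480))[:, :]
cv2.imwrite('pics/s2c.png',c)
```

```text
t 5.75 tcp [611.  117.4 126.2] yaw y -71.8 tilt [-0.  0. -1.] F [-0.   0.1 -2. ] w 0.533 gf 61.7 q [0.07 0.15 1.72 0.   1.28 1.32]
orange pts 968 [0.57558814 0.07290371 0.07514333] [0.64983781 0.1410336  0.43629321]
```

View pics/s2c.png

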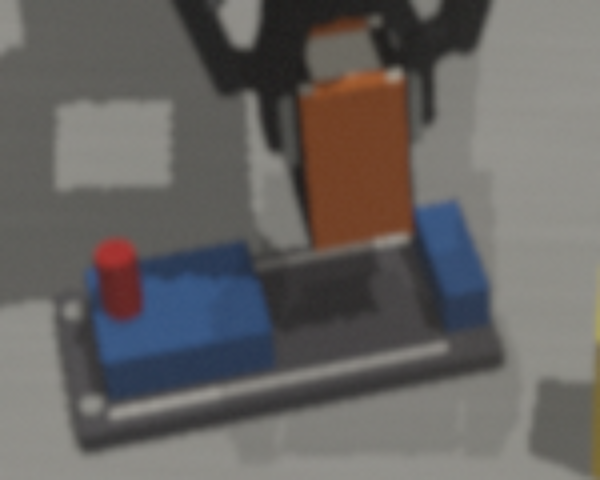

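View pics/w2.png

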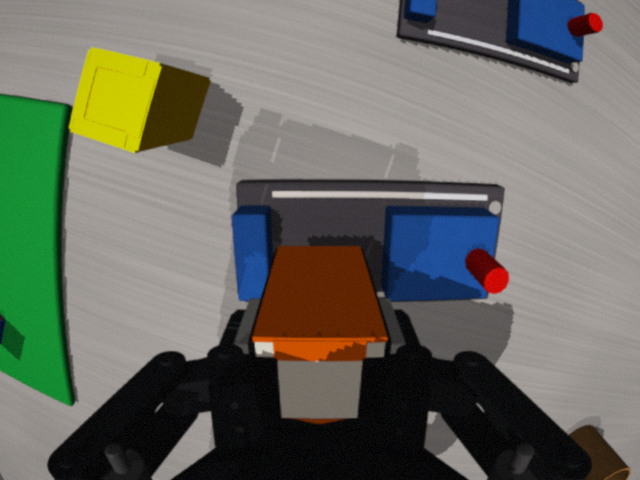

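The hone is held upright with orange faces along the clamp's free direction (scene crop (355,165), wrist (320,290)), and it sits over the gap between the jaws. Lowering it.

>>> servo_tool:
  deltas:
    - [[0, 0, 0, -0.01, 0], [0, 0, 0, -0.012, 0], [0, 0, 0, -0.012, 0], [0, 0, 0, -0.01, 0], [0, 0, 0, -0.006, 0], [0, 0, 0, -0.004, 0], [0, 0, 0, 0, 0], [0, 0, 0, 0, 0]]

```text
time: 6.65
tool_pos: [0.6114, 0.1174, 0.0727]
tool_rot: [0.0, 0.987, 0.158, 0.0]
contact_force: [0.2, 0.3, -3.3]
gripper_width: 0.529
grasp_force: 61.7
```

>>> servo_tool:
  deltas:
    - [[0, 0, 0, -0.001, 0], [0, 0, 0, -0.001, 0], [0, 0, 0, -0.001, 0], [0, 0, 0, 0, 0], [0, 0, 0, 0, 0], [0, 0, 0, 0, 0], [0, 0, 0, 0, 0], [0, 0, 0, 0, 0]]

```text
time: 7.45
tool_pos: [0.6111, 0.1174, 0.0693]
tool_rot: [-0.0, 0.987, 0.158, 0.0]
contact_force: [0.0, -0.2, -2.7]
gripper_width: 0.532
grasp_force: 61.7
```

>>> servo_tool:
  deltas:
    - [[0, 0, 0, -0.001, 0], [0, 0, 0, 0, 0], [0, 0, 0, -0.0005, 0], [0, 0, 0, 0, 0], [0, 0, 0, 0, 0], [0, 0, 0, 0, 0], [0, 0, 0, 0, 0], [0, 0, 0, 0, 0]]

```text
time: 8.25
tool_pos: [0.6113, 0.1175, 0.0684]
tool_rot: [-0.0, 0.987, 0.158, 0.0]
contact_force: [-2.4, 0.1, 5.0]
gripper_width: 0.527
grasp_force: 62.5
```

Contact at the expected height. Releasing and rising.

>>> servo_tool:
  deltas:
    - [[100, 0, 0, 0, 0], [100, 0, 0, 0, 0], [100, 0, 0, 0, 0], [100, 0, 0, 0, 0], [100, 0, 0, 0, 0], [100, 0, 0, 0, 0], [100, 0, 0, 0.01, 0], [100, 0, 0, 0.02, 0]]

```text
time: 9.05
tool_pos: [0.6096, 0.1173, 0.0966]
tool_rot: [-0.0, 0.987, 0.158, -0.002]
contact_force: [0.2, -0.1, 0.2]
gripper_width: 0.998
grasp_force: 0.0
```

>>> servo_tool:
  deltas:
    - [[100, 0, 0, 0.03, 0], [100, 0, 0, 0.03, 0], [100, 0, 0, 0.03, 0], [100, 0, 0, 0, 8], [100, 0.005, -0.02, 0, 8], [100, 0.005, -0.02, 0, 8], [100, 0.005, -0.02, 0, 8], [100, 0.005, -0.02, 0, 8]]

```text
time: 9.85
tool_pos: [0.6313, 0.0367, 0.1888]
tool_rot: [0.0, 0.872, 0.489, 0.0]
contact_force: [-0.2, 0.6, -0.2]
gripper_width: 0.998
grasp_force: 0.0
```

>>> servo_tool:
  deltas:
    - [[100, 0.008, -0.018, 0, 8], [100, 0, 0, 0, 8], [100, 0, 0, 0, 8], [100, 0, 0, 0, 8], [100, 0, 0, 0, 8], [100, 0, 0, 0, 8], [100, 0, 0, 0, 2], [100, 0, 0, 0, 0]]

```text
time: 10.65
tool_pos: [0.6392, 0.0194, 0.1887]
tool_rot: [0.0, 0.587, 0.81, 0.0]
contact_force: [-0.6, -0.2, -0.4]
gripper_width: 1.001
grasp_force: 0.0
```

Run:
```python
from h import *
s,f,w=wristw(); report(s); save(f,'w3.png')
m=(abs(w[...,2]-.099)<.006)&(np.hypot(w[...,0]-.61,w[...,1]-.12)<.05)
r=cv2.minAreaRect(w[m][:,:2].astype(np.float32)*1000); print(m.sum(),r)
H=cv2.cvtColor(f["pixels"],cv2.COLOR_RGB2HSV)
red=((H[...,0]<4)|(H[...,0]>174))&(H[...,1]>150)&(abs(w[...,2]-.074)<.005)&(np.hypot(w[...,0]-.64,w[...,1]-.02)<.04)
print('knob',red.sum(),cv2.minAreaRect(w[red][:,:2].astype(np.float32)*1000))
```

```text
t 10.65 tcp [639.2  19.4 188.7] yaw y 18.2 tilt [ 0.001 -0.    -1.   ] F [-0.6 -0.2 -0.4] w 1.001 gf 0.0 q [-0.09  0.13  1.63 -0.    1.38 -0.4 ]
6100 ((605.9767456054688, 116.74644470214844), (46.35150146484375, 46.232608795166016), 17.138145446777344)
knob 483 ((638.9905395507812, 18.55321502685547), (16.852237701416016, 16.712947845458984), 17.131786346435547)
```

View pics/w3.png

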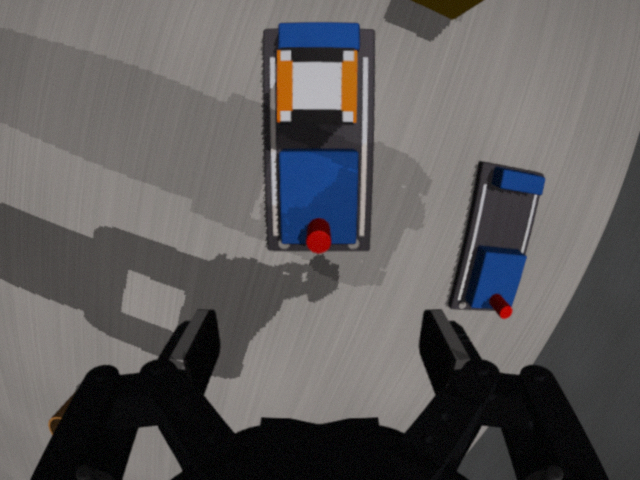

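Hone stands at (317,85) with orange faces free, 46 mm square, 17°. The knob is at (318,240) directly under the gripper. Descending to grip the knob.

>>> servo_tool:
  deltas:
    - [[100, 0, 0, -0.015, 0], [100, 0, 0, -0.025, 0], [100, 0, 0, -0.03, 0], [100, 0, 0, -0.025, 0], [100, 0, 0, -0.018, 0], [100, 0, 0, -0.01, 0], [100, 0, 0, -0.006, 0], [100, 0, 0, 0, 0]]

```text
time: 11.5
tool_pos: [0.639, 0.0194, 0.0585]
tool_rot: [-0.0, 0.587, 0.81, -0.0]
contact_force: [-0.2, 0.1, 0.5]
gripper_width: 1.003
grasp_force: 0.0
```

>>> servo_tool:
  deltas:
    - [[0, 0, 0, 0, 0], [0, 0, 0, 0, 0], [0, 0, 0, 0, 0], [0, 0, 0, 0, 0], [0, 0, 0, 0, 0], [0, 0, 0, 0, 0], [0, 0, 0, 0, 0], [0, 0, 0, 0, 0]]

```text
time: 12.3
tool_pos: [0.6388, 0.0192, 0.0595]
tool_rot: [-0.0, 0.587, 0.81, -0.0]
contact_force: [-3.4, -1.7, 5.7]
gripper_width: 0.191
grasp_force: 58.5
```

>>> servo_tool:
  deltas:
    - [[0, -0.0012, 0.0036, 0, 0], [0, -0.0012, 0.0036, 0, 0], [0, -0.0012, 0.0036, 0, 0], [0, -0.0012, 0.0036, 0, 0], [0, -0.0012, 0.0036, 0, 0], [0, -0.0012, 0.0036, 0, 0], [0, -0.0009, 0.0028, 0, 0], [0, 0, 0, 0, 0]]

```text
time: 13.1
tool_pos: [0.6311, 0.0429, 0.0595]
tool_rot: [0.001, 0.587, 0.81, -0.001]
contact_force: [-3.7, -3.9, 5.2]
gripper_width: 0.191
grasp_force: 58.5
```

>>> servo_tool:
  deltas:
    - [[0, -0.0003, 0.001, 0, 0], [0, -0.0003, 0.001, 0, 0], [0, 0, 0, 0, 0], [0, 0, 0, 0, 0], [0, 0, 0, 0, 0], [0, 0, 0, 0, 0], [0, 0, 0, 0, 0], [0, 0, 0, 0, 0]]

```text
time: 13.9
tool_pos: [0.6305, 0.0444, 0.0595]
tool_rot: [0.001, 0.587, 0.81, -0.001]
contact_force: [-2.3, -4.2, 4.2]
gripper_width: 0.193
grasp_force: 58.5
```

>>> servo_tool:
  deltas:
    - [[0, -0.0003, 0.001, 0, 0], [0, 0, 0, 0, 0], [0, -0.0003, 0.001, 0, 0], [0, 0, 0, 0, 0], [0, -0.0003, 0.001, 0, 0], [0, 0, 0, 0, 0], [0, 0, 0, 0, 0], [0, 0, 0, 0, 0]]

```text
time: 14.7
tool_pos: [0.6296, 0.0473, 0.0595]
tool_rot: [0.001, 0.587, 0.81, -0.001]
contact_force: [-3.7, -6.4, 4.7]
gripper_width: 0.193
grasp_force: 58.5
```

>>> servo_tool:
  deltas:
    - [[0, -0.0003, 0.001, 0, 0], [0, 0, 0, 0, 0], [0, -0.0003, 0.001, 0, 0], [0, 0, 0, 0, 0], [0, 0, 0, 0, 0], [0, 0, 0, 0, 0], [0, 0, 0, 0, 0], [0, 0, 0, 0, 0]]

```text
time: 15.5
tool_pos: [0.6293, 0.0482, 0.0595]
tool_rot: [0.002, 0.587, 0.81, -0.002]
contact_force: [-1.7, -9.0, 4.8]
gripper_width: 0.191
grasp_force: 58.6
```

>>> servo_tool:
  deltas:
    - [[0, -0.0003, 0.001, 0, 0], [0, 0, 0, 0, 0], [0, -0.0003, 0.001, 0, 0], [0, 0, 0, 0, 0], [0, 0, 0, 0, 0], [0, 0, 0, 0, 0], [0, 0, 0, 0, 0], [0, 0, 0, 0, 0]]

```text
time: 16.3
tool_pos: [0.6293, 0.0483, 0.0595]
tool_rot: [0.003, 0.587, 0.81, -0.003]
contact_force: [-0.4, -15.5, 1.7]
gripper_width: 0.19
grasp_force: 58.4
```

The jaw has stopped and the force is rising, so it is snug. Release, rise straight up and check.

>>> servo_tool:
  deltas:
    - [[100, 0, 0, 0, 0], [100, 0, 0, 0, 0], [100, 0, 0, 0, 0], [100, 0, 0, 0, 0], [100, 0, 0, 0, 0], [100, 0, 0, 0, 0], [100, 0, 0, 0.01, 0], [100, 0, 0, 0.02, 0]]

```text
time: 17.1
tool_pos: [0.6268, 0.0529, 0.0876]
tool_rot: [-0.002, 0.587, 0.81, -0.001]
contact_force: [-0.2, 0.2, 0.4]
gripper_width: 1.001
grasp_force: 0.0
```

>>> servo_tool:
  deltas:
    - [[100, 0, 0, 0.03, 0], [100, 0, 0, 0.03, 0], [100, 0, 0, 0.03, 0], [100, 0, 0, 0.02, 0], [100, 0, 0, 0.01, 0], [100, 0, 0, 0, 0], [100, 0, 0, 0, 0], [100, 0, 0, 0, 0]]

```text
time: 17.9
tool_pos: [0.6273, 0.0529, 0.2067]
tool_rot: [-0.001, 0.587, 0.81, -0.001]
contact_force: [0.4, 0.1, 0.0]
gripper_width: 1.002
grasp_force: 0.0
```

Run:
```python
from h import *
s,f,w=wristw(); report(s); save(f,'w4.png')
m=(abs(w[...,2]-.099)<.006)&(np.hypot(w[...,0]-.6,w[...,1]-.125)<.05)
r=cv2.minAreaRect(w[m][:,:2].astype(np.float32)*1000); print(m.sum(),r,np.nanmedian(w[m][:,2]))
H=cv2.cvtColor(f["pixels"],cv2.COLOR_RGB2HSV)
red=((H[...,0]<4)|(H[...,0]>174))&(H[...,1]>150)&(abs(w[...,2]-.074)<.005)&(np.hypot(w[...,0]-.63,w[...,1]-.048)<.04)
k=cv2.minAreaRect(w[red][:,:2].astype(np.float32)*1000); blue=(H[...,0]>100)&(H[...,0]<125)&(H[...,1]>120)&(abs(w[...,2]-.04)<.006)
n,l,S,c=cv2.connectedComponentsWithStats(blue.astype(np.uint8))
print('knob',k)
for i in range(1,n):
    if S[i][4]>200: print('blue',c[i],cv2.minAreaRect(w[l==i][:,:2].astype(np.float32)*1000))
```

```text
t 17.9 tcp [627.3  52.9 206.7] yaw y 18.2 tilt [-0.003  0.    -1.   ] F [0.4 0.1 0. ] w 1.002 gf 0.0 q [-0.03  0.09  1.64 -0.    1.42 -0.35]
5192 ((603.0177001953125, 125.45526123046875), (46.520877838134766, 45.93476486206055), 17.651445388793945) 0.09974513154674139
knob ((629.6001586914062, 47.03490447998047), (16.498435974121094, 17.357633590698242), 19.076923370361328)
blue [320.99821535  82.06067817] ((593.1609497070312, 159.116943359375), (59.23979568481445, 20.134363174438477), 15.978507995605469)
blue [320.29621685 200.0549922 ] ((622.70556640625, 68.3890380859375), (60.147911071777344, 71.85950469970703), 18.62289810180664)
```

View pics/w4.png

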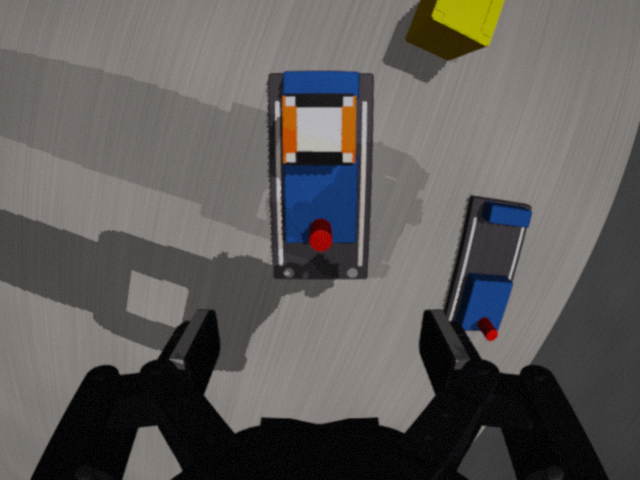

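The hone at (320,130) is held between both jaws, square, with orange faces free. It sits at y ≈ -23.5 mm and x ≈ -2 mm in the clamp frame, and the gap is about 46 mm.

```bash
python3 -c "
from plant import manip; print(manip.job_done())"
```

```text
the job is handed in; nothing more can be done
None
```

The job is handed in, with no verdict returned: the hone is turned a quarter turn with its orange faces free, standing on the bed about 2 mm off the jaws' middle, the jaw is shut on it at a gap of about 46 mm, and the spare hone was not touched.

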